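# Centre a stand-off insulator on its mounting boss

### The job

The red stand-off insulator stands off-centre on its small round aluminium mounting boss. Without grasping or lifting it, nudge it sideways with light taps of the fingers, low down so that it does not tip, until it stands upright in the centre of the boss, ready for bolting down, then move clear. Do not knock it over or off the boss, and leave the breaker, the screwdriver and the jar where they are.

Things in the scene. Friction and masses are not known exactly. Their poses are not given: they have to be found in the camera images.
- insulator: Loose red stand-off insulator, round about its z axis, 0.2 kg, 60 mm high, origin at the centre of its underside. Foot 32 mm across, flaring to a skirt 54 mm across at 12 to 17 mm up, then a barrel 38 mm across (ribs 42 mm) from 23 to 50 mm; brass stud. Pushed at the skirt it slides (1 to 3 N), pushed higher or met faster than 60 mm/s it tips or jumps. Starts upright, 15 to 25 mm off-centre in any direction.
- boss_top (a point): Centre of the flat top of the mounting boss, 40 mm above the bench: the place where the centre of the insulator's foot belongs. z up. The top is a disc 68 mm across with a thin blue circle 61 mm across, concentric with it.
- boss: The mounting boss, fixed to the bench: an aluminium post 68 mm across and 40 mm high on a flange 110 mm across and 8 mm thick with four screws. Origin at the centre of its underside, z up.
- breaker: Bystander, loose: white circuit breaker with an orange patch, 70 x 36 x 71 mm high, 0.22 kg. Origin at the centre of its underside.
- screwdriver: Bystander, loose: screwdriver with yellow handle, lying on the bench along its own x axis (handle to -x), about 200 mm long and 26 mm thick. Origin near the middle, at bench height.
- flux_jar: Bystander, loose: small jar with green cap, 44 mm across, 60 mm high, 0.12 kg. Origin at the centre of its underside.
Not all that is in view belongs to the job. There is more than one size of the insulator; the job needs the smallest. Several things have the shape of the boss; the one meant has the colours described above.

How it is judged:
At the end, for the whole second after the job is handed in: The insulator stands upright (within 0.08 rad) and at rest on top of the boss, its axis within 5 mm of the boss's centre (horizontal distance between insulator and boss_top below 0.005 m and angle between insulator's own z axis and vertical below 0.08 rad and z of insulator in the frame of boss_top between -0.003 and 0.003 m and linear speed of insulator below 0.01 m/s); the robot touches nothing.
It fails at once if the insulator is tipped by more than 0.3 rad (17 degrees) (angle between insulator's own z axis and vertical above 0.3 rad).
It fails at once if the insulator is lifted: the middle of its foot rises more than 8 mm off the boss (z of insulator in the frame of boss_top above 0.008 m).
It fails at once if the insulator is knocked off the boss (z of insulator in the frame of boss_top below -0.01 m).
It fails at once if the insulator is squeezed, pinched or struck hard (fingers press on it with more than 10 N) (contact force between the fingers and insulator above 10 N).
It fails at once if the breaker, the screwdriver or the jar is moved by more than 15 mm (distance of any of breaker, screwdriver, flux_jar from where it was at the start of the episode above 0.015 m).
It also fails if it takes over 45 s, if anything falls off the work surface, if the arm or the gripper's body presses on something with over 40 N, if the wrist force passes 120 N, or if a joint passes its speed limit or range.

### The arm

A 6-joint arm with a two-finger parallel gripper is mounted at the origin on the work surface. World frame = base frame: x ahead of the robot, y to its left, z up, the work surface at z = 0. Lengths are in m, angles in rad, forces in N, time in s.
With the tool pointing down it reaches from about 0.375 to 0.975 m from the base axis. Payload 3.8 kg.
Tool frame: the origin (TCP) lies at the very end of the fingers, on their centre line; the grasp point (between the pads) lies 19 mm behind it; z points along the fingers, y is the direction in which the jaws open and shut (so a half turn about z gives the same grasp; the last joint's range is limited). The gripper opens to 85 mm and grips with 20 to 120 N. Pads are 22 mm wide; open, the fingers measure 114 mm over their backs; the gripper's body (76 mm by 85 mm) begins 54 mm behind the grasp point. The pads swing forward as they close: fully open they stand 13 mm farther back than shut.
Start: joints at [-1.265, 0.264, 1.604, -0, 1.274, -0.037], TCP at [0.227, -0.636, 0.205] pointing down, gripper open.
Joint ranges: [-2.63, 2.63], [-0.94, 2.18], [0.31, 2.57], [-1.31, 4.45], [0, 2.66], [-2.55, 2.55]. Speed limits (rad/s): [2.57, 2.57, 3.14, 3.14, 3.14, 3.14].

### API

Orientations are given as a rotation vector (axis times angle).
In Python, from workcell import status, read_camera, camera_info, order gives the robot as it stands.
- The arm moves only by the tool move_arm, never from a script. Its argument "deltas" is a list of rows, each a list of 3 entries, a list of its own where there are three numbers: the turn, a rotation vector about the world's x, y, z as a fraction of full scale, then the shift along the world's x, y, z as a fraction of full scale, then the closure, from -1 (fully open) to 1 (shut), so that 0 is half open. A call has 1 to 20 rows; each row is the pose to reach, as a shift and turn from the pose commanded when the call began; what a row does not reach only later rows make up. Full scale, the value 1, is 0.1 m for a shift and pi/2 rad for a turn. A row lasts 1/8 s, in which the tool goes at most 62.5 mm and 10.7 degrees, less where a joint would pass 70% of its speed; a pose out of reach is approached as far as the arm can. A call with a number of a shift or a turn outside -1 to 1 is refused whole. A call with a gripper value outside its range is refused whole. The fingers move at their own pace and stop on an object; "grip_force" is the grip in N (left out, the last holds). Time passes only in rows, so rows that repeat a pose let the fingers close. It gives the time, the measured TCP pose, the force and the opening at its end, in the units of the state.
- status.read_state(): the state, without advancing time (a new reading comes with each control period).
- read_camera(name): name is "side" or "top" or "wrist"; returns (picture, depth): 400x640x3 uint8, red, green, blue; 400x640 float32, m along the optical axis (not along the pixel's ray), 0 where there is no reading.
- camera_info(name): a dict with "K" (3x3 intrinsics, pixels), "R" (3x3) and "t" (3): a world point X has camera coordinates R X + t. Camera axes: x right, y down, z forward; pixel columns grow to the right and rows downward; lengths in m; the calibration is good to about 2 mm. A picture is of the moment at which its call begins: read the wrist's pose just before it. camera_info takes no time and is no camera call; for the wrist camera it gives the pose at the moment of the call.
- order.finish_job(): hands the job in, once; it reports no verdict.
The state is a dict: "time": time; "q": joint angles; "joint_vel": joint speeds; "joint_torque": joint torques, N m; "tool_pos": TCP position; "tcp_rot": TCP orientation; "wrist_force": force on the tool from outside, world axes, zero at the start; "torque": the same for the moment, N m; "width": opening from 0.0 (shut) to 1.0 (fully open).
Only numpy, scipy, OpenCV 4.12 (cv2) and the standard library are available. Lean on these libraries where they do the work, as an engineer would, in place of code of your own. Each camera call takes 0.05 s, during which the arm holds its last target. There are 200 camera calls.

## Working session

There is one attempt and no reset: what is moved stays moved. The work goes in short steps, Python scripts to look and compute and a tool call to move; the robot and the scene stay as the last step left them, time stands still between calls to the robot, and variables do not carry over. Pictures are saved under pics/ and viewed, about 8 in all and at most 12, crops included, and the job is handed in when it is done.

Besides the shell and the picture viewer there is one more tool, called as name(argument=value, ...), one argument or row to a line, values as JSON. move_arm: Moves the arm, as the interface text tells. Its arguments: {"type":"object","properties":{"deltas":{"type":"array","items":{"type":"array"}},"grip_force":{"type":"number"}},"required":["deltas"]}

```bash
mkdir -p pics; ls
cat > h.py <<'E'
import numpy as np,cv2
from workcell import status,read_camera,camera_info,order
def save(n,im): cv2.imwrite('pics/'+n,im[...,::-1])
def ray(ci,px,z):
    d=np.linalg.inv(ci['K'])@np.c_[np.atleast_2d(px),np.ones(len(np.atleast_2d(px)))].T
    R=np.array(ci['R']);c=-R.T@ci['t'];d=(R.T@d).T
    return c+d*((z-c[2])/d[:,2])[:,None]
def cloud(ci,D):
    v,u=np.mgrid[:400,:640];K=np.array(ci['K'])
    P=np.stack([(u-K[0,2])/K[0,0]*D,(v-K[1,2])/K[1,1]*D,D],-1)
    return (P-ci['t'])@np.array(ci['R'])
E
python3 - <<'E'
from h import *
for n in ('top','side'):
    p,d=read_camera(n);ci=camera_info(n);np.savez(n+'0.npz',p=p,d=d,**ci);save(n+'0.png',p)
    print(n,np.round(-np.array(ci['R']).T@ci['t'],3),np.round(ci['R'][2],2),ci['K'][0][0])
print(status.read_state())
E
```

```text
pics
top [0.464 0.022 0.866] [ 0.13 -0.   -0.99] 413.11838885561446
side [0.218 0.432 0.628] [ 0.43 -0.53 -0.73] 382.9296955983965
{'time': 0.1, 'q': array([-1.26489422e+00,  2.64693079e-01,  1.60527110e+00,  7.97780379e-06,
        1.27367036e+00, -3.69072641e-02]), 'joint_vel': array([ 0.00049279, -0.0009673 , -0.00376413,  0.00108926,  0.00208951,
       -0.00178952]), 'joint_torque': array([-5.03190095e-04, -5.16705751e+01, -3.68593168e+01, -2.12027417e-04,
        6.25982400e-03, -2.34563430e-05]), 'tool_pos': array([ 0.22666989, -0.63503835,  0.20345809]), 'tcp_rot': array([-3.09356201e+00, -5.35501900e-01,  4.17947133e-04]), 'wrist_force': array([0.22013021, 0.43981426, 0.72435773]), 'torque': array([ 0.01737835, -0.02120434, -0.00362274]), 'width': 1.001718003618838}
```

View pics/top0.png

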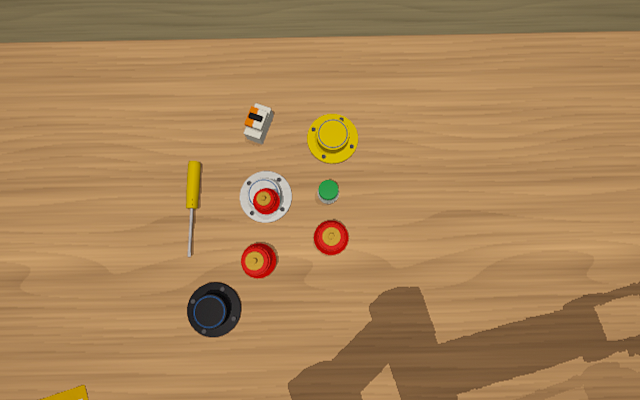

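View pics/side0.png

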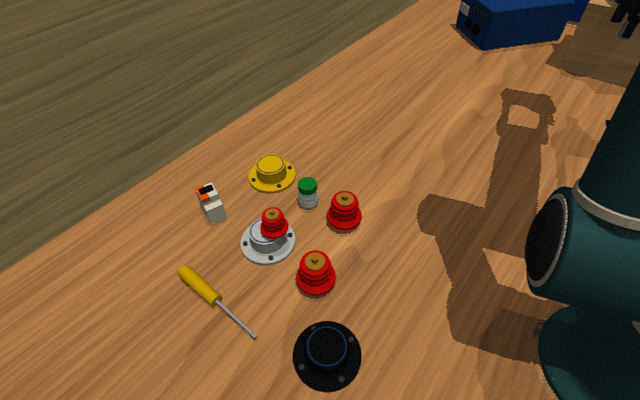

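Top view: the aluminium boss is at about (266,196) with the small insulator on it at about (266,201). The breaker is at (258,122), the jar at (329,190), the screwdriver at (193,200), and the larger decoy insulators at (259,260) and (331,237). In the side view the boss is at (268,240) and the insulator at (274,222).

```bash
cat > seg.py <<'E'
from h import *
def big(m,seed=None):
    n,l,s,c=cv2.connectedComponentsWithStats(m.astype(np.uint8))
    return [(l==i) for i in range(1,n) if s[i,4]>60]
E
python3 - <<'E'
from seg import *
for n in('top','side'):
    z=np.load(n+'0.npz');p,d=z['p'].astype(int),z['d'];ci=dict(K=z['K'],R=z['R'],t=z['t'])
    W=cloud(ci,d)
    red=(p[...,0]>120)&(p[...,1]<60)&(p[...,2]<60)
    grn=(p[...,1]>90)&(p[...,0]<60)
    wht=(p.min(-1)>120)&(np.ptp(p,axis=-1)<25)
    yel=(p[...,0]>150)&(p[...,1]>130)&(p[...,2]<60)
    for nm,m in(('red',red),('grn',grn),('wht',wht),('yel',yel)):
        for b in big(m):
            v,u=np.nonzero(b);q=W[b];print(n,nm,b.sum(),(u.min(),u.max(),v.min(),v.max()),np.round(np.percentile(q,[2,50,98],axis=0),3).tolist())
    # boss flange ellipse
    v0,u0=(196,266) if n=='top' else (240,268)
    top=(abs(W[...,2]-.04)<.004)&wht; fl=(abs(W[...,2]-.008)<.005)&wht
    for nm,m in(('bosstop',top),('flange',fl)):
        m=m.copy();mm=np.zeros_like(m);mm[v0-40:v0+40,u0-40:u0+40]=1;m&=mm
        h=cv2.convexHull(np.argwhere(m)[:,::-1].astype(np.float32))[:,0]
        X=ray(ci,h,.04 if nm=='bosstop' else .008)
        (c,r)=cv2.minEnclosingCircle(X[:,:2].astype(np.float32));print(n,nm,np.round(c,4),round(r,4))
E
```

```text
top red 360 (np.int64(253), np.int64(279), np.int64(188), np.int64(213)) [[0.552, 0.112, 0.055], [0.568, 0.128, 0.081], [0.598, 0.16, 0.091]]
top red 638 (np.int64(314), np.int64(347), np.int64(220), np.int64(254)) [[0.472, -0.021, 0.021], [0.499, 0.012, 0.056], [0.536, 0.043, 0.068]]
top red 650 (np.int64(241), np.int64(275), np.int64(243), np.int64(277)) [[0.429, 0.126, 0.02], [0.461, 0.146, 0.056], [0.493, 0.185, 0.068]]
top grn 298 (np.int64(319), np.int64(337), np.int64(180), np.int64(199)) [[0.579, -0.002, 0.056], [0.596, 0.014, 0.059], [0.614, 0.032, 0.062]]
top wht 341 (np.int64(244), np.int64(270), np.int64(104), np.int64(138)) [[0.711, 0.133, 0.041], [0.731, 0.154, 0.046], [0.779, 0.181, 0.065]]
top wht 1364 (np.int64(240), np.int64(291), np.int64(171), np.int64(221)) [[0.543, 0.096, 0.004], [0.599, 0.146, 0.008], [0.643, 0.195, 0.041]]
top wht 124 (np.int64(188), np.int64(192), np.int64(208), np.int64(256)) [[0.472, 0.296, 0.011], [0.519, 0.3, 0.014], [0.568, 0.304, 0.02]]
top yel 1700 (np.int64(307), np.int64(357), np.int64(114), np.int64(163)) [[0.666, -0.047, 0.004], [0
[... 1340 characters left out ...]
2, 0.059], [0.598, 0.016, 0.061], [0.614, 0.033, 0.063]]
side wht 915 (np.int64(241), np.int64(294), np.int64(218), np.int64(262)) [[0.542, 0.105, 0.007], [0.583, 0.168, 0.009], [0.639, 0.199, 0.043]]
side wht 130 (np.int64(216), np.int64(255), np.int64(300), np.int64(337)) [[0.473, 0.299, 0.014], [0.517, 0.302, 0.016], [0.568, 0.305, 0.018]]
side yel 829 (np.int64(248), np.int64(295), np.int64(155), np.int64(190)) [[0.667, -0.047, 0.004], [0.709, 0.011, 0.01], [0.764, 0.054, 0.043]]
side yel 444 (np.int64(179), np.int64(217), np.int64(266), np.int64(301)) [[0.573, 0.29, 0.022], [0.618, 0.3, 0.025], [0.666, 0.308, 0.028]]
side bosstop [0.5946 0.1484] 0.0333
side flange [0.5935 0.1476] 0.0542
```

Boss at about (0.593, 0.146). The brass top of the insulator, at z≈0.092, is at (0.577, 0.138), so it is about 18 mm off along -x,-y, which agrees with the brief. I'll push along tool x with the jaws partly open, so both finger edges cradle the skirt.

move_arm(
  deltas=[
    [[0,0,0.04],[0.2,0.5,0],0.3],
    [[0,0,0.08],[0.4,1,0],0.3],
  ],
)

```text
time: 0.35
tool_pos: [0.2668, -0.5345, 0.2036]
tcp_rot: [-3.054, -0.73, -0.0]
wrist_force: [0.3, -0.9, 0.3]
width: 0.609
```

move_arm(
  deltas=[
    [[0,0,0],[0.2,0.5,0],0.3],
    [[0,0,0],[0.4,1,0],0.3],
  ],
)

```text
time: 0.6
tool_pos: [0.3071, -0.4338, 0.2041]
tcp_rot: [-3.055, -0.728, 0.0]
wrist_force: [0.6, 0.8, 0.4]
width: 0.349
```

move_arm(
  deltas=[
    [[0,0,0],[0.2,0.5,0],0.3],
    [[0,0,0],[0.4,1,0],0.3],
  ],
)

```text
time: 0.85
tool_pos: [0.347, -0.3338, 0.2042]
tcp_rot: [-3.055, -0.728, 0.0]
wrist_force: [0.7, 0.1, -0.4]
width: 0.346
```

move_arm(
  deltas=[
    [[0,0,0],[0.2,0.5,0],0.3],
    [[0,0,0],[0.4,1,0],0.3],
  ],
)

```text
time: 1.1
tool_pos: [0.387, -0.2339, 0.2043]
tcp_rot: [-3.056, -0.728, 0.0]
wrist_force: [1.0, 0.2, 1.0]
width: 0.349
```

move_arm(
  deltas=[
    [[0,0,0],[0.2,0.5,0],0.3],
    [[0,0,0],[0.4,1,0],0.3],
  ],
)

```text
time: 1.35
tool_pos: [0.427, -0.1339, 0.2044]
tcp_rot: [-3.056, -0.729, -0.0]
wrist_force: [1.1, 0.1, -0.4]
width: 0.35
```

move_arm(
  deltas=[
    [[0,0,0],[0.2,0.5,0],0.3],
    [[0,0,0],[0.4,1,0],0.3],
  ],
)

```text
time: 1.6
tool_pos: [0.467, -0.034, 0.2045]
tcp_rot: [3.056, 0.729, -0.0]
wrist_force: [0.6, -0.5, 0.5]
width: 0.352
```

move_arm(
  deltas=[
    [[0,0,0],[0.2,0.5,0],0.3],
    [[0,0,0],[0.4,1,0],0.3],
    [[0,0,0],[0.4,1,0],0.3],
    [[0,0,0],[0.4,1,0],0.3],
  ],
)

```text
time: 2.1
tool_pos: [0.5063, 0.0642, 0.2041]
tcp_rot: [3.055, 0.731, -0.002]
wrist_force: [0.4, -0.6, -0.6]
width: 0.347
```

Run:
```python
from seg import *
s=status.read_state();print(s['time'],s['tool_pos'],s['tcp_rot'],s['width'],s['q'])
ci=camera_info('wrist');p,d=read_camera('wrist');np.savez('w1.npz',p=p,d=d,**ci);save('w1.png',p)
print(np.round(-np.array(ci['R']).T@ci['t'],3),np.round(ci['R'],2))
```

```text
2.1 [0.50627895 0.06415556 0.20407279] [ 3.05511725e+00  7.30642625e-01 -2.41153562e-03] 0.34743792487391034 [ 7.76458057e-02 -4.86686665e-02  1.94950945e+00 -5.89047156e-04
  1.24221814e+00  1.17914337e+00]
[0.572 0.097 0.372] [[ 0.45 -0.89 -0.  ]
 [-0.85 -0.43  0.29]
 [-0.26 -0.13 -0.96]]
```

View pics/w1.png

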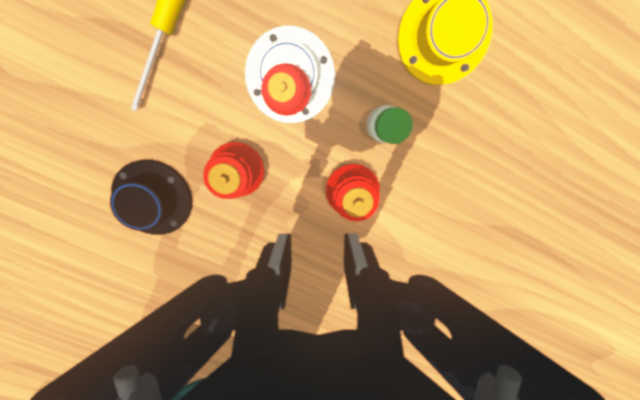

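The wrist view shows the boss at (290,72) with the insulator at (287,88). The decoys are at (233,170) and (353,190), and the fingertips at (285,240) and (352,240). Next I'll measure the insulator and boss in this view.

```bash
cat > meas.py <<'E'
from seg import *
def circ(X): 
    c,r=cv2.minEnclosingCircle(X[:,:2].astype(np.float32));return np.array(c),r
def meas(p,d,ci,B=np.array([.593,.146])):
    p=p.astype(int);W=cloud(ci,d);near=(np.hypot(*(np.moveaxis(W[...,:2],-1,0)-B[:,None,None]))<.075)
    wht=(p.min(-1)>110)&(np.ptp(p,axis=-1)<45)
    f=lambda m:cv2.convexHull(np.argwhere(m)[:,::-1].astype(np.float32))[:,0]
    for nm,m,z in(('flange',near&wht&(abs(W[...,2]-.008)<.006),.008),('bosstop',near&wht&(abs(W[...,2]-.04)<.006),.04)):
        if m.sum()>50: c,r=circ(ray(ci,f(m),z));print(nm,np.round(c,4),round(r,4))
    br=near&(p[...,0]>150)&(p[...,1]>110)&(p[...,2]<110)&(W[...,2]>.08)
    if br.sum()>20:
        b=max(big(br),key=np.sum);c,r=circ(ray(ci,f(b),.09));print('brass@.09',np.round(c,4),round(r,4),np.round(np.median(W[b],axis=0),4))
    rd=near&(p[...,0]>120)&(p[...,1]<80)&(p[...,2]<80)
    for lo,hi in((.049,.061),(.084,.096)):
        q=W[rd&(W[...,2]>lo)&(W[...,2]<hi)]
        if len(q)>30:
            c=q[:,:2].mean(0)
            from scipy.optimize import least_squares
            print('red',lo,len(q),*np.round([np.percentile(q,2,axis=0),np.percentile(q,98,axis=0)],4))
E
python3 - <<'E'
from meas import *
for n in('top0','w1'):
    z=np.load(n+'.npz');print(n);meas(z['p'],z['d'],{k:z[k] for k in'KRt'})
E
```

```text
top0
flange [0.5925 0.1451] 0.0547
bosstop [0.593  0.1456] 0.0337
brass@.09 [0.5769 0.1377] 0.013 [0.5761 0.1378 0.0919]
red 0.049 139 [0.5521 0.1116 0.0543] [0.602  0.1627 0.0605]
red 0.084 151 [0.5583 0.119  0.0852] [0.5928 0.1554 0.092 ]
w1
flange [0.5918 0.1454] 0.0545
bosstop [0.5918 0.145 ] 0.0338
brass@.09 [0.575  0.1377] 0.0144 [0.5751 0.1373 0.092 ]
red 0.049 129 [0.5517 0.1137 0.0568] [0.5831 0.1342 0.0607]
```

The two views agree. The insulator is at (0.576, 0.1376) and the boss at (0.592, 0.1453), so it needs an 18.3 mm push at 25°. I'll move in behind it and descend.

move_arm(
  deltas=[
    [[0,0,-0.022],[0.13,0.26,0],0.3],
    [[0,0,-0.022],[0.26,0.53,0],0.3],
    [[0,0,-0.022],[0.26,0.53,-0.4],0.3],
    [[0,0,-0.022],[0.26,0.53,-0.8],0.3],
    [[0,0,-0.022],[0.26,0.53,-1],0.3],
    [[0,0,-0.022],[0.26,0.53,-1],0.3],
  ],
)

```text
time: 2.9
tool_pos: [0.5307, 0.1154, 0.1026]
tcp_rot: [-3.069, -0.673, 0.008]
wrist_force: [0.1, 0.3, 0.5]
width: 0.353
```

Run:
```python
from meas import *
s=status.read_state();print(s['time'],s['tool_pos'],s['tcp_rot'],s['width'])
ci=camera_info('wrist');p,d=read_camera('wrist');np.savez('w2.npz',p=p,d=d,**ci);save('w2.png',p)
meas(p,d,ci)
W=cloud(ci,d);m=(W[...,2]>.1)&(W[...,2]<.145)&(p.max(-1)<110)
a=s['tool_pos'];R=cv2.Rodrigues(s['tcp_rot'])[0];q=(W[m]-a)@R
for b in(q[q[:,1]<0],q[q[:,1]>0]): 
    b=b[b[:,2]>-.012]; print(len(b),np.round(np.percentile(b,[1,50,99],axis=0),4).tolist())
```

```text
2.9 [0.53069497 0.11540036 0.10256557] [-3.06864801 -0.67280719  0.007577  ] 0.3531052457428964
flange [0.5921 0.1458] 0.0544
bosstop [0.592  0.1457] 0.0336
brass@.09 [0.5744 0.138 ] 0.0132 [0.5753 0.1381 0.0921]
red 0.049 596 [0.5604 0.1129 0.0561] [0.5999 0.1615 0.0607]
red 0.084 978 [0.5575 0.1196 0.0874] [0.593  0.1528 0.0902]Traceback (most recent call last):
  File "<stdin>", line 8, in <module>
    return _quantile_unchecked(
        a, q, axis, out, overwrite_input, method, keepdims, weights)
    return _ureduce(a,
                    func=_quantile_ureduce_func,
    ...<5 lines>...
                    overwrite_input=overwrite_input,
                    method=method)
    r = func(a, **kwargs)
    result = _quantile(arr,
                       quantiles=q,
    ...<2 lines>...
                       out=out,
                       weights=wgt)
    slices_having_nans = np.isnan(arr[-1, ...])
                                  ~~~^^^^^^^^^
IndexError: index -1 is out of bounds for axis 0 with size 0
```

View pics/w2.png

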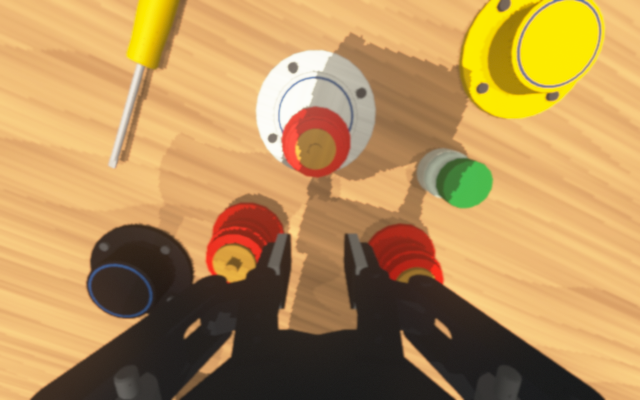

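The alignment is good: the insulator sits midway between the fingers, about 50 mm ahead. I'll lower to skirt level, then advance slowly at 20 mm/s.

move_arm(
  deltas=[
    [[0,0,0],[0,0,-0.2],0.3],
    [[0,0,0],[0,0,-0.4],0.3],
    [[0,0,0],[0,0,-0.55],0.3],
    [[0,0,0],[0,0,-0.55],0.3],
  ],
)

```text
time: 3.45
tool_pos: [0.5324, 0.1168, 0.0494]
tcp_rot: [-3.068, -0.675, 0.002]
wrist_force: [-0.5, -1.0, -0.3]
width: 0.351
```

move_arm(
  deltas=[
    [[0,0,0],[0.025,0.012,0],0.3],
    [[0,0,0],[0.05,0.024,0],0.3],
    [[0,0,0],[0.075,0.036,0],0.3],
    [[0,0,0],[0.1,0.048,0],0.3],
    [[0,0,0],[0.12,0.059,0],0.3],
    [[0,0,0],[0.14,0.069,0],0.3],
    [[0,0,0],[0.16,0.079,0],0.3],
    [[0,0,0],[0.18,0.089,0],0.3],
    [[0,0,0],[0.2,0.099,0],0.3],
    [[0,0,0],[0.2,0.099,0],0.3],
  ],
)

```text
time: 4.7
tool_pos: [0.5531, 0.1273, 0.0497]
tcp_rot: [3.068, 0.676, 0.0]
wrist_force: [0.3, -0.6, -0.1]
width: 0.349
```

Run:
```python
from meas import *
s=status.read_state();print(s['time'],s['tool_pos'],s['tcp_rot'],s['width'],s['wrist_force'])
for n in('wrist','top'):
    ci=camera_info(n);p,d=read_camera(n);print(n);meas(p,d,ci)
    if n=='wrist': save('w3.png',p)
```

```text
4.7 [0.55309324 0.1272608  0.04972229] [3.06791235e+00 6.76354622e-01 2.42210616e-04] 0.34883789947104277 [ 0.29979708 -0.58305556 -0.13766968]
wrist
flange [0.5922 0.146 ] 0.0542
bosstop [0.5922 0.1458] 0.0336
brass@.09 [0.5761 0.1368] 0.0124 [0.5816 0.1359 0.092 ]
red 0.049 1273 [0.5652 0.1154 0.0557] [0.6005 0.1624 0.0608]
red 0.084 2136 [0.558  0.1202 0.086 ] [0.5934 0.1551 0.0905]
top
```

View pics/w3.png

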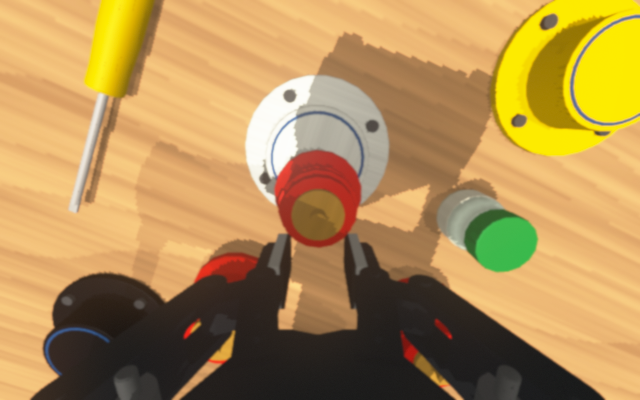

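Before any contact, the wrist view shows the fingertips at (285,240) and (352,240), with the insulator at (318,200) still unmoved. The TCP is only 25 mm away, so the tips may be higher than the TCP. I'll measure them from depth.

Run:
```python
from meas import *
s=status.read_state();R=cv2.Rodrigues(s['tcp_rot'])[0]
ci=camera_info('wrist');p,d=read_camera('wrist');W=cloud(ci,d);np.savez('w3.npz',p=p,d=d,**ci)
q=(W-s['tool_pos'])@R
for v in(236,240,250,270,300):
  for u in(265,275,282,288,348,354,360,370): print((u,v),p[v,u],np.round(W[v,u],4)[2],np.round(q[v,u]*1000,1))
```

```text
(265, 236) [223 165 106] -0.0016 [-31.  -45.9  51.2]
(275, 236) [229 174 113] -0.0014 [-30.9 -37.1  51.1]
(282, 236) [109 102  92] 0.0827 [  9.  -19.2 -33.1]
(288, 236) [64 47 37] 0.0843 [  9.7 -15.8 -34.6]
(348, 236) [80 71 62] 0.0834 [  9.2  16.1 -33.7]
(354, 236) [106 100  91] 0.0829 [  9.   19.4 -33.2]
(360, 236) [162 120  78] -0.0009 [-30.8  36.6  50.6]
(370, 236) [161 118  77] -0.0006 [-30.7  45.3  50.3]
(265, 240) [217 159 102] -0.0008 [-34.5 -45.9  50.5]
(275, 240) [195 148 102] -0.0018 [-35.  -37.4  51.5]
(282, 240) [108 102  92] 0.087 [  8.7 -18.7 -37.3]
(288, 240) [61 45 34] 0.0875 [  9.  -15.5 -37.9]
(348, 240) [63 51 42] 0.0883 [  9.3  15.6 -38.7]
(354, 240) [106 100  91] 0.0878 [  9.   18.7 -38.1]
(360, 240) [160 120  81] 0.2178 [ 7.310e+01 -1.000e-01 -1.682e+02]
(370, 240) [161 118  76] -0.0009 [-34.7  45.5  50.5]
(265, 250) [61 46 37] 0.0907 [  4.9 -27.1 -41. ]
(275, 250) [107 101  92] 0.0982 [  8.9 -20.7 -48.5]
(282, 250) [96 88 79] 0.099 [  9.3 -17.2 -49.3]
(288, 250) [56 42 31] 0.0924 [  5.8 -15.1 -42.8]
(348, 250) [52 38 29] 0.0964 [  7.9  14.8 -46.7]
(354, 250) [
[... 228 characters left out ...]
7 -68.2]
(282, 270) [53 39 30] 0.1137 [  7.6 -15.4 -64. ]
(288, 270) [53 38 29] 0.0947 [ -4.3 -15.2 -45.1]
(348, 270) [49 37 29] 0.0993 [ -1.5  14.7 -49.6]
(354, 270) [59 49 41] 0.1138 [  7.7  15.5 -64.2]
(360, 270) [83 77 70] 0.118 [ 10.3  17.3 -68.3]
(370, 270) [49 40 32] 0.1196 [ 11.3  21.1 -70. ]
(265, 300) [47 37 31] 0.1433 [ 15.3 -16.9 -93.6]
(275, 300) [46 36 30] 0.143 [ 15.1 -13.8 -93.3]
(282, 300) [51 39 32] 0.1135 [ -7.8 -16.1 -63.8]
(288, 300) [236 182 116] -0.0009 [-96.4 -28.   50.6]
(348, 300) [153 113  73] -0.0016 [-97.   28.3  51.2]
(354, 300) [46 37 31] 0.1137 [ -7.6  16.1 -64.1]
(360, 300) [45 38 32] 0.1426 [ 14.7  13.5 -92.9]
(370, 300) [43 36 31] 0.1426 [ 14.8  16.7 -93. ]
```

Run:
```python
from meas import *
s=status.read_state();R=cv2.Rodrigues(s['tcp_rot'])[0]
p,d=read_camera('side');ci=camera_info('side');np.savez('s3.npz',p=p,d=d,**ci)
c=cv2.resize(p[150:290,200:360],None,fx=5,fy=4.2857*1,interpolation=cv2.INTER_CUBIC)
for y in(-17,17):
  for z in (0,-30):
    X=s['tool_pos']+R@np.array([10,y,z])/1000; x=np.array(ci['K'])@(np.array(ci['R'])@X+ci['t']);x=x/x[2]
    q=(int((x[0]-200)*5),int((x[1]-150)*4.2857));print(y,z,x[:2]);cv2.drawMarker(c,q,(0,255,0) if z==0 else (0,0,255),0,12)
save('s3.png',c)
```

```text
-17 0 [280.05686615 236.70395538]
-17 -30 [278.4374295  226.79046313]
17 0 [285.33476828 222.85099337]
17 -30 [283.92670843 212.82661527]
```

View pics/s3.png

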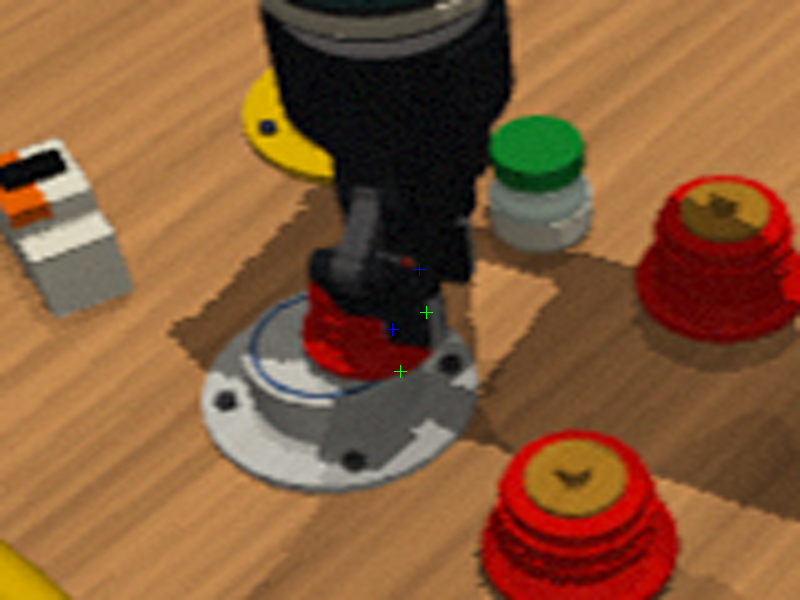

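The side view shows the near finger's tip at crop (410,345), well above the projected TCP mark at (400,371). The tips are level with the barrel, not the skirt, so pushing now would be too high. I'll read the tip height from the earlier clear wrist frames.

Run:
```python
from meas import *
T={'w1':([.50627895,.06415556,.20407279],[3.05511725,.730642625,-.00241]),'w2':([.53069497,.11540036,.10256557],[-3.06864801,-.67280719,.007577])}
for n,(t,r) in T.items():
    z=np.load(n+'.npz');W=cloud({k:z[k] for k in'KRt'},z['d']);q=(W-t)@cv2.Rodrigues(np.array(r))[0]*1000
    print(n,z['K'][0,0],z['K'][1,2])
    for u in(280,284,289,350,356):
        print(u,[(v,*np.round(q[v,u],0).astype(int)) for v in range(228,246,2)])
ci=camera_info('side');z=np.load('s3.npz');s=status.read_state();q=(cloud(ci,z['d'])-s['tool_pos'])@cv2.Rodrigues(s['tcp_rot'])[0]*1000
for u in(277,280,283,286): print(u,[(v,*np.round(q[v,u],0).astype(int)) for v in range(218,240,2)])
```

```text
w1 276.3506908169902 195.5198617444188
280 [(228, np.int64(-91), np.int64(-55), np.int64(205)), (230, np.int64(-94), np.int64(-55), np.int64(205)), (232, np.int64(-97), np.int64(-56), np.int64(205)), (234, np.int64(9), np.int64(-21), np.int64(-31)), (236, np.int64(9), np.int64(-20), np.int64(-34)), (238, np.int64(9), np.int64(-20), np.int64(-36)), (240, np.int64(9), np.int64(-20), np.int64(-38)), (242, np.int64(9), np.int64(-19), np.int64(-40)), (244, np.int64(9), np.int64(-19), np.int64(-43))]
284 [(228, np.int64(-91), np.int64(-49), np.int64(205)), (230, np.int64(-94), np.int64(-50), np.int64(205)), (232, np.int64(-97), np.int64(-50), np.int64(205)), (234, np.int64(10), np.int64(-18), np.int64(-32)), (236, np.int64(9), np.int64(-18), np.int64(-34)), (238, np.int64(9), np.int64(-18), np.int64(-36)), (240, np.int64(9), np.int64(-18), np.int64(-38)), (242, np.int64(9), np.int64(-17), np.int64(-40)), (244, np.int64(9), np.int64(-17), np.int64(-42))]
289 [(228, np.int64(-91), np.int64(-42), np.int64(204)), (230, np.int64(-94), np.int64(-42), np.int64(204)), (232, np.int64(-98), np.int64
[... 5101 characters left out ...]
4, np.int64(4), np.int64(-15), np.int64(-7)), (236, np.int64(13), np.int64(4), np.int64(26)), (238, np.int64(13), np.int64(3), np.int64(31))]
286 [(218, np.int64(-10), np.int64(-25), np.int64(-70)), (220, np.int64(-8), np.int64(-22), np.int64(-60)), (222, np.int64(-9), np.int64(-23), np.int64(-56)), (224, np.int64(-8), np.int64(-22), np.int64(-49)), (226, np.int64(-7), np.int64(-22), np.int64(-44)), (228, np.int64(-7), np.int64(-22), np.int64(-37)), (230, np.int64(-6), np.int64(-21), np.int64(-30)), (232, np.int64(15), np.int64(25), np.int64(41)), (234, np.int64(14), np.int64(21), np.int64(42)), (236, np.int64(12), np.int64(15), np.int64(40)), (238, np.int64(10), np.int64(11), np.int64(41))]
```

Run:
```python
from meas import *
t,r=[.53069497,.11540036,.10256557],[-3.06864801,-.67280719,.007577]
z=np.load('w2.npz');W=cloud({k:z[k] for k in'KRt'},z['d']);q=(W-t)@cv2.Rodrigues(np.array(r))[0]*1000
m=(z['d']>0)&(q[...,2]<-20)&(z['p'].max(-1)<125)&(np.arange(400)[:,None]>230)
q=q[m]
for a in range(-20,60,5):
    b=q[(q[:,0]>=a)&(q[:,0]<a+5)]
    if len(b): 
        c=b[abs(b[:,1])<32]
        print(a,len(b),'zmax',b[:,2].max().round(),'in|y|<32:',len(c),c[:,2].max().round() if len(c) else '', 'y at zmax',b[b[:,2].argmax(),1].round())
```

```text
-20 1 zmax -82.0 in|y|<32: 0  y at zmax 38.0
-15 1359 zmax -31.0 in|y|<32: 85 -31.0 y at zmax 15.0
-10 3132 zmax -28.0 in|y|<32: 265 -28.0 y at zmax 15.0
-5 2027 zmax -27.0 in|y|<32: 345 -27.0 y at zmax 15.0
0 3699 zmax -26.0 in|y|<32: 650 -26.0 y at zmax 15.0
5 16437 zmax -30.0 in|y|<32: 8603 -30.0 y at zmax 17.0
10 11655 zmax -63.0 in|y|<32: 3598 -63.0 y at zmax 20.0
15 8116 zmax -91.0 in|y|<32: 8116 -91.0 y at zmax 15.0
```

Both cameras and the body position agree: the fingertips lie about 30 mm short of the reported TCP. So tip z is reported z + 0.030, and the fingers are centred laterally with their front face at +9.5 mm. I'll back off 15 mm, lower by 32 mm so the tips come to about 0.047, and recheck before pushing.

move_arm(
  deltas=[
    [[0,0,0],[-0.07,-0.033,0],0.3],
    [[0,0,0],[-0.14,-0.066,0],0.3],
    [[0,0,0],[-0.14,-0.066,0],0.3],
    [[0,0,0],[-0.14,-0.066,-0.1],0.3],
    [[0,0,0],[-0.14,-0.066,-0.2],0.3],
    [[0,0,0],[-0.14,-0.066,-0.3],0.3],
    [[0,0,0],[-0.14,-0.066,-0.32],0.3],
    [[0,0,0],[-0.14,-0.066,-0.32],0.3],
  ],
)

```text
time: 5.9
tool_pos: [0.5387, 0.1206, 0.0172]
tcp_rot: [-3.068, -0.676, 0.001]
wrist_force: [1.5, -0.4, 0.3]
width: 0.348
```

Run:
```python
from meas import *
s=status.read_state();print(s['time'],s['tool_pos'],s['tcp_rot'],s['width'],s['wrist_force'])
ci=camera_info('wrist');p,d=read_camera('wrist');meas(p,d,ci)
p,d=read_camera('side');ci=camera_info('side');meas(p,d,ci)
save('s4.png',cv2.resize(p[150:290,200:360],None,fx=5,fy=4.2857,interpolation=cv2.INTER_CUBIC))
```

```text
5.9 [0.5386739  0.12056399 0.01722774] [-3.06789402e+00 -6.76256837e-01  1.24501229e-03] 0.34791982867264354 [ 1.46912618 -0.44316819  0.33224469]
flange [0.5922 0.1458] 0.0542
bosstop [0.5922 0.1457] 0.0334
brass@.09 [0.5744 0.1373] 0.0129 [0.5775 0.1389 0.0921]
red 0.049 1791 [0.5669 0.116  0.0559] [0.6005 0.1622 0.0607]
red 0.084 3797 [0.5579 0.1201 0.0866] [0.5932 0.1549 0.0904]
flange [0.5973 0.1719] 0.0486
bosstop [0.5909 0.1644] 0.0288
red 0.049 39 [0.5558 0.1522 0.0562] [0.5792 0.165  0.0609]
```

View pics/s4.png

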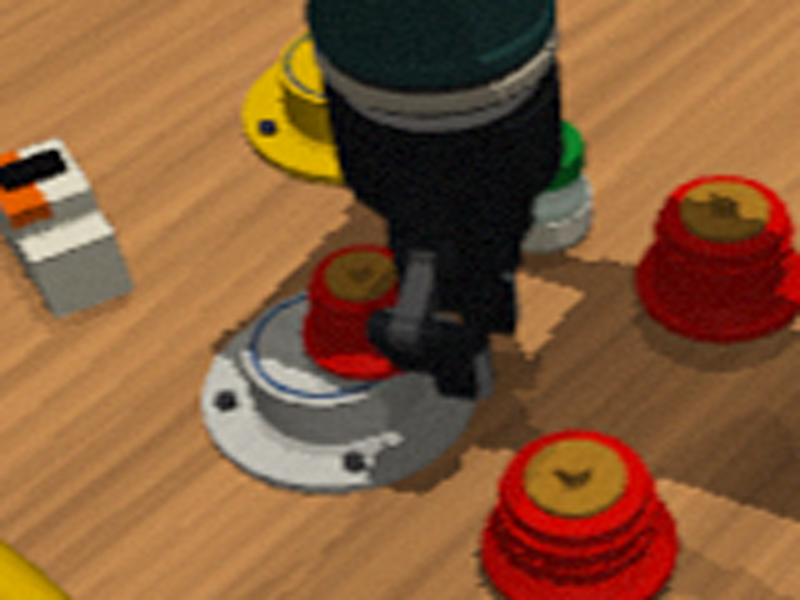

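The side view now shows the tip low at crop (455,392), level with the skirt, with nothing else close. I'll push gently at 16 mm/s, stop short of centre and measure.

move_arm(
  deltas=[
    [[0,0,0],[0.02,0.009,0.015],0.3],
    [[0,0,0],[0.04,0.018,0.015],0.3],
    [[0,0,0],[0.06,0.028,0.015],0.3],
    [[0,0,0],[0.075,0.035,0.015],0.3],
    [[0,0,0],[0.09,0.042,0.015],0.3],
    [[0,0,0],[0.105,0.049,0.015],0.3],
    [[0,0,0],[0.12,0.056,0.015],0.3],
    [[0,0,0],[0.135,0.063,0.015],0.3],
    [[0,0,0],[0.135,0.063,0.015],0.3],
  ],
)

```text
time: 7.12
tool_pos: [0.5527, 0.127, 0.0192]
tcp_rot: [-3.068, -0.676, -0.001]
wrist_force: [-0.6, -0.2, 0.1]
width: 0.35
```

```bash
cat > chk.py <<'E'
from meas import *
s=status.read_state();print(s['time'],s['tool_pos'],s['width'],s['wrist_force'])
ci=camera_info('wrist');p,d=read_camera('wrist');meas(p,d,ci)
W=cloud(ci,d);m=(p[...,0]>120)&(p[...,1]<90)&(W[...,2]>.0885)&(W[...,2]<.094)&(np.hypot(W[...,0]-.585,W[...,1]-.14)<.05)
m|=(W[...,2]>.0905)&(W[...,2]<.0945)&(np.hypot(W[...,0]-.585,W[...,1]-.14)<.05)&(p[...,0]>60)
b=max(big(m),key=np.sum)
h=cv2.convexHull(np.argwhere(b)[:,::-1].astype(np.float32))[:,0];c,r=circ(ray(ci,h,.091));print('topface',b.sum(),c.round(4),round(r,4))
E
python3 chk.py
```

```text
7.125 [0.55266375 0.1270097  0.01916623] 0.3499071601601658 [-0.5859929  -0.23856556  0.10606758]
flange [0.5924 0.1459] 0.0542
bosstop [0.5923 0.1459] 0.0334
brass@.09 [0.5807 0.1399] 0.0128 [0.5866 0.1418 0.092 ]
red 0.049 1886 [0.5717 0.1184 0.0556] [0.6063 0.165  0.0608]
red 0.084 3522 [0.5637 0.1229 0.0856] [0.5991 0.1579 0.0904]
topface 5669 [0.5818 0.1406] 0.0185
```

Contact came where predicted. The insulator moved to about (0.5816, 0.1405) and is upright, with about 12 mm left to go. I'll continue.

move_arm(
  deltas=[
    [[0,0,0],[0.015,0.0075,0],0.3],
    [[0,0,0],[0.03,0.015,0],0.3],
    [[0,0,0],[0.045,0.023,0],0.3],
    [[0,0,0],[0.06,0.03,0],0.3],
    [[0,0,0],[0.075,0.038,0],0.3],
    [[0,0,0],[0.09,0.045,0],0.3],
    [[0,0,0],[0.1,0.05,0],0.3],
    [[0,0,0],[0.1,0.05,0],0.3],
  ],
)

```text
time: 8.18
tool_pos: [0.5626, 0.132, 0.0192]
tcp_rot: [-3.068, -0.676, -0.0]
wrist_force: [-0.7, 0.0, -0.3]
width: 0.351
```

```bash
python3 chk.py
```

```text
8.175 [0.56257955 0.13196407 0.01918867] 0.35112848477530556 [-0.66929403  0.04627171 -0.25927409]
flange [0.5923 0.1459] 0.0542
bosstop [0.5925 0.1459] 0.0335
brass@.09 [0.5902 0.145 ] 0.0128 [0.5965 0.1462 0.092 ]
red 0.049 1892 [0.5825 0.1231 0.0556] [0.6164 0.1701 0.0608]
red 0.084 3506 [0.5738 0.1279 0.0858] [0.6091 0.1628 0.0904]
topface 5649 [0.5918 0.1456] 0.0186
```

Within about 1 mm of centre: (0.5917, 0.1455) against (0.5924, 0.1459). I'll back off slowly, rise and verify.

move_arm(
  deltas=[
    [[0,0,0],[-0.03,-0.014,0],0.3],
    [[0,0,0],[-0.08,-0.037,0],0.3],
    [[0,0,0],[-0.15,-0.07,0],0.3],
    [[0,0,0],[-0.22,-0.103,0],0.3],
    [[0,0,0],[-0.22,-0.103,0],0.3],
    [[0,0,0],[-0.22,-0.103,0.3],0.3],
    [[0,0,0],[-0.22,-0.103,0.6],0.3],
    [[0,0,0],[-0.22,-0.103,0.9],0.3],
    [[0,0,0],[-0.22,-0.103,1],0.3],
    [[0,0,0],[-0.22,-0.103,1],0.3],
  ],
)

```text
time: 9.48
tool_pos: [0.5409, 0.1217, 0.1196]
tcp_rot: [3.068, 0.676, 0.002]
wrist_force: [-0.5, -0.4, -0.6]
width: 0.351
```

move_arm(
  deltas=[
    [[0,0,0],[-0.3,-0.4,0.2],0.3],
    [[0,0,0],[-0.5,-0.8,0.2],0.3],
    [[0,0,0],[-0.5,-0.8,0.2],0.3],
    [[0,0,0],[-0.5,-0.8,0.2],0.3],
  ],
)

```text
time: 9.98
tool_pos: [0.4898, 0.0417, 0.138]
tcp_rot: [-3.068, -0.675, 0.002]
wrist_force: [0.6, 0.1, -0.3]
width: 0.349
```

```bash
python3 chk.py
python3 - <<'E'
from meas import *
p,d=read_camera('top');ci=camera_info('top');print('top');meas(p,d,ci)
q,_=read_camera('side');save('end.png',np.vstack([p[60:300,120:440],q[150:350,160:480]]))
E
```

```text
9.975 [0.48980943 0.04166863 0.13795166] 0.34867506462736075 [ 0.58136649  0.12253441 -0.2923894 ]
flange [0.5916 0.1451] 0.0544
bosstop [0.5913 0.1443] 0.0338
brass@.09 [0.5911 0.1457] 0.0138 [0.5895 0.1434 0.0921]
red 0.049 658 [0.5663 0.1206 0.0565] [0.6139 0.1574 0.0609]
red 0.084 623 [0.5726 0.1263 0.0846] [0.6049 0.1616 0.0905]
topface 1597 [0.5904 0.1437] 0.0185
top
flange [0.6308 0.1431] 0.0371
```

View pics/end.png

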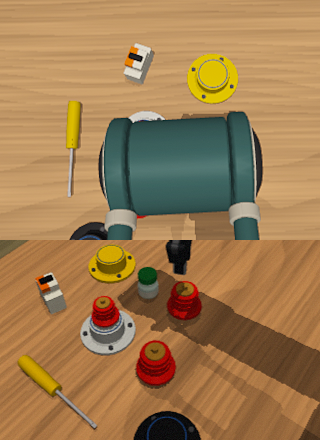

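In the final views the insulator stands upright and central, about 1–1.5 mm from the boss centre. The bystanders are in place and the gripper is clear. Handing in.

```bash
python3 -c "
from workcell import order;print(order.finish_job())"
```

```text
the job is handed in; nothing more can be done
None
```

I nudged the insulator about 18 mm to the centre of the boss with two slow pushes (12–16 mm/s) at skirt height. The jaws were partly open so both fingers cradled it. I then backed off, moved clear and handed the job in at about 10 s of robot time.

**Last checks:**
- **Insulator:** the wrist camera put its axis about 1–1.5 mm from the boss centre, inside the 5 mm limit. Its top face was at the expected height (0.092 m), and it looked upright in the side view.
- **Wrist force:** it stayed near 1 N or less at every reading taken during the pushes.
- **Bystanders:** the breaker and the screwdriver looked unmoved in both final views, and the jar in the side view. I compared these by eye and did not measure them.

**Checks that failed or disagreed:**
- **Fingertip height:** the tips measured about 30 mm short of the reported TCP, which did not match the description. I found this before any contact, just before the fingers would have met the barrel, and lowered the tool by that amount.
- **Final top view:** the arm blocked this camera's view of the boss, so the last position comes from the wrist camera alone.

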